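# Shut the microcentrifuge and start the spin

## Robot

A 6-joint arm with a two-finger parallel gripper is mounted at the origin on the work surface. World frame = base frame: x ahead of the robot, y to its left, z up, the work surface at z = 0. Lengths are in m, angles in rad, forces in N, time in s.
With the tool pointing down it reaches from about 0.275 to 0.725 m from the base axis. Payload 15.9 kg.
Tool frame: the origin (TCP) lies at the very end of the fingers, on their centre line; the grasp point (between the pads) lies 19 mm behind it; z points along the fingers, y is the line along which they close (so a half turn about z gives the same grasp; the last joint's range is limited). The gripper opens to 85 mm and grips with 20 to 120 N. Pads are 22 mm wide; open, the fingers measure 114 mm over their backs; the gripper's body (76 mm by 85 mm) begins 54 mm behind the grasp point. The pads swing forward as they close: fully open they stand 13 mm farther back than shut.
Start: joints at [-1.289, 0.213, -0.034, 1.323, 0, 1.571], TCP at [0.139, -0.48, 0.231] pointing down, gripper open.
Joint ranges: [-2.98, 2.98], [-0.74, 1.72], [-1.14, 1.35], [-2.1, 2.04], [-1.57, 1.44], [-3.14, 3.14]. Speed limits (rad/s): [1.89, 1.89, 2.39, 2.57, 3.14, 3.14].

## Interface

Orientations are given as a unit quaternion [w, x, y, z].
In Python, from rig import manip, optics gives the robot as it stands.
- The arm moves only by the tool step_arm, never from a script. Its arguments are lists of equal length, an entry for each row: "claw": the finger opening in m, from 0 to 0.0854; "dp": the shift along the world's x, y, z in m, a list of three; "delta_rot": the turn, a rotation vector about the world's x, y, z in rad, a list of three. In form: {"claw": [claw, ...], "dp": [[x, y, z], ...], "delta_rot": [[wx, wy, wz], ...]}. A call has exactly 10 rows; each row is the pose to reach, as a shift and turn from the pose commanded when the call began; what a row does not reach only later rows make up. A row lasts 1/8 s, in which the tool goes at most 62.5 mm and 10.7 degrees, less where a joint would pass 70% of its speed; a pose out of reach is approached as far as the arm can. A call with a gripper value outside its range is refused whole. The fingers move at their own pace and stop on an object; "squeeze" is the grip in N (left out, the last holds). Time passes only in rows, so rows that repeat a pose let the fingers close, or fill a call up. It gives the time, the measured TCP pose, the force, the opening and the grip force at its end, in the units of the state.
- manip.get_state(): the state, without advancing time (a new reading comes with each control period).
- optics.read_camera(name): name is "scene" or "top"; returns the picture (384x512x3 uint8, red, green, blue); there is no depth.
- optics.camera_info(name): a dict with "fx", "fy", "cx", "cy" (pixels), "k1" (the pictures are not rectified: a ray, as slopes to the right and down, at radius r is drawn at 1 + k1 r^2 times it, then the intrinsics apply), "R" (3x3) and "t" (3): a world point X has camera coordinates R X + t. Camera axes: x right, y down, z forward; pixel columns grow to the right and rows downward; lengths in m; the calibration is good to about 2 mm. A picture is of the moment at which its call begins. camera_info takes no time and is no camera call.
- manip.sign_off(): hands the job in; it is judged then, once.
The state is a dict: "time_s": time; "joint_pos": joint angles; "dq": joint speeds; "tau": joint torques, N m; "tool_pos": TCP position; "eef_rot": TCP orientation; "force": force on the tool from outside, world axes, zero at the start; "ft_torque": the same for the moment, N m; "finger_gap": finger opening in m; "grip_force": force on a finger pad.
Only numpy, scipy, OpenCV 4.12 (cv2) and the standard library are available. Lean on these libraries where they do the work, as an engineer would, in place of code of your own. Each camera call takes 0.05 s, during which the arm holds its last target. There are 200 camera calls.

## Task

Start the spin on the white benchtop microcentrifuge: push its open lid fully shut with your fingertips, easing it down without pinching or slamming it, then press the green start key well in, but lightly, and let go. Grip nothing, leave the grey and red keys alone, and do not shift the centrifuge or the things standing around it.

Things in the scene. Friction and masses are not known exactly. Their poses are not given: they have to be found in the camera images.
- centrifuge: white benchtop microcentrifuge, 240 deep (x) x 226 wide (y) x 115 mm high with the lid shut, 4.3 kg, loose on rubber feet. Origin: centre of its underside, on the bench; z up, -x out of its front, towards the robot within 0.35 rad. Its front 75 mm is a dark key panel, sloping up towards the lid by 0.26 rad (73 mm above the bench at the front, 93 mm at the lid); behind it are rotor and lid
- lid (a joint): angle of the lid, rad: 0 shut, grows as it opens (start 0.8 to 1.2, limit 1.4). The lid is hinged along its rear (+x) edge and swings up and back; a stiff hinge (friction 0.32 N m) holds it wherever it is left. Pushing it down near the free edge takes about 1 to 3 N
- lid_push (a point): point on the lid's outer face, midway across, 16 mm from its free front edge, 140 mm from the hinge line: push here. The lid is a pale grey-blue plate 156 mm long, 200 wide, 18 thick, with a clear window of radius 52 mm centred 82 mm from the hinge and a dark-blue lip standing out 9 mm mid front edge. Shut, its face is level, 114 mm above the bench. z: outward normal, turning with the lid
- lid_hinge (a point): middle of the lid's hinge line, at the level of the lid's underside (the outer face lies 18 mm further along the lid's normal); 108 mm behind (+x of) the centrifuge's origin and 96 mm above the bench
- start_key (a joint): travel of the green start key, m: 0 out, 0.005 fully in; springs back when released. Starts to move at about 1.2 N, fully in at about 4 N, square to the sloping panel
- start_key_top (a point): centre of the top of the green start key, the middle one of three round keys in a row on the panel (each 20 mm across, standing 8 mm proud, 44 mm apart centre to centre along y). z points out of the panel, square to its slope
- pulse_key (a joint): travel of the grey key on the +y side of the green one, m: same kind of key; leave it alone
- stop_key (a joint): travel of the red key on the -y side of the green one, m: same kind of key; leave it alone
- rack: blue tube rack 66 (x) x 112 (y) x 42 mm with small capped tubes standing in it, 55 mm high overall, loose; origin at the centre of its underside
- tipbox: dark-blue pipette-tip box with a pale clear lid, 88 (x) x 124 (y) x 75 mm, loose; origin at the centre of its underside
- bottle: amber reagent bottle with a blue cap, 56 mm across, 115 mm high, loose; origin at the centre of its underside
- vortex: blue vortex mixer 130 (x) x 110 (y) x 128 mm with a black rubber cup on top, loose, 2.2 kg; origin at the centre of its underside

How it is judged:
On the way, in this order (a step that is already met when the one before it is completed fails the run):
1. the lid is fully shut (within 0.04 rad) (value of joint lid below 0.04 rad), for 0.2 s.
2. with the lid shut, the green start key is pressed in (at least 3 of its 5 mm) (value of joint start_key above 0.003 m and value of joint lid below 0.04 rad), for 0.1 s.
At the end, for the whole second after the job is handed in: The lid is shut (within 0.04 rad), the green key has been pressed in (at least 3 of its 5 mm) with the lid shut, all three keys are out again (within 1 mm), and the centrifuge, rack, tip box, bottle and vortex mixer stand within 10 mm of where they began (value of joint lid below 0.04 rad and value of joint each of start_key, pulse_key, stop_key below 0.001 m and distance of each of centrifuge, rack, tipbox, bottle, vortex from where it was at the start of the episode below 0.01 m and linear speed of centrifuge below 0.01 m/s); the robot touches nothing.
It fails at once if the tube rack, tip box, bottle or vortex mixer is shifted, tipped or lifted (moved more than 10 mm) (distance of any of rack, tipbox, bottle, vortex from where it was at the start of the episode above 0.01 m).
It fails at once if the centrifuge is shifted or lifted (more than 10 mm) (distance of centrifuge from where it was at the start of the episode above 0.01 m).
It fails at once if the grey or the red key is pressed (more than 1.5 mm) (value of joint any of pulse_key, stop_key above 0.0015 m).
It fails at once if the fingers are rough with the centrifuge: more than 30 N on it while the lid is still up (a pinched or forced lid), 40 N while the green key is being pressed, or 60 N at any time ((value of joint lid above 0.06 rad and contact force between the fingers and centrifuge above 30 N) or (value of joint start_key above 0.001 m and contact force between the fingers and centrifuge above 40 N) or contact force between the fingers and centrifuge above 60 N).
It fails at once if the lid is slammed (closing faster than 3 rad/s) (velocity of joint lid below -3 rad/s).
It also fails if it takes over 48 s, if anything falls off the work surface, if the arm or the gripper's body presses on something with over 40 N, if the wrist force passes 120 N, or if a joint passes its speed limit or range.

## Working session

There is one attempt and no reset: what is moved stays moved. The work goes in short steps, Python scripts to look and compute and a tool call to move; the robot and the scene stay as the last step left them, time stands still between calls to the robot, and variables do not carry over. Pictures are saved under pics/ and viewed, at most 10 in all, crops included, and the job is handed in when it is done.

Besides the shell and the picture viewer there is one more tool, called after "Request:" as name(argument=value, ...) on one line, values as JSON. step_arm: Moves the arm, as the interface text tells. Its arguments: {"type":"object","properties":{"claw":{"type":"array"},"dp":{"type":"array"},"delta_rot":{"type":"array"},"squeeze":{"type":"number"}},"required":["claw","dp","delta_rot"]}

```bash
mkdir -p pics; python3 - <<'E'
from rig import manip, optics
import cv2,numpy as np
for n in("scene","top"):
    cv2.imwrite(f"pics/{n}0.png",optics.read_camera(n)[:,:,::-1])
    i=optics.camera_info(n);print(n,{k:np.round(v,4).tolist() for k,v in i.items()})
print(manip.get_state())
E
```

```text
scene {'fx': 441.2154, 'fy': 441.2154, 'cx': 255.4778, 'cy': 188.1374, 'k1': -0.0421, 'R': [[0.0494, 0.9986, -0.0176], [0.5265, -0.041, -0.8492], [-0.8487, 0.0326, -0.5278]], 't': [-0.0712, -0.2137, 1.9958]}
top {'fx': 394.8384, 'fy': 394.8384, 'cx': 257.6257, 'cy': 189.9946, 'k1': -0.0467, 'R': [[0.03, -0.9995, 0.0133], [-0.9946, -0.0312, -0.0987], [0.0991, -0.0103, -0.995]], 't': [0.0182, 0.5423, 1.2124]}
{'time_s': 0.1, 'joint_pos': array([-1.28902714e+00,  2.13308993e-01, -3.49624464e-02,  1.32351416e+00,
       -1.02092973e-06,  1.57079621e+00]), 'dq': array([ 0.00157225, -0.00189721,  0.00071372,  0.00029796,  0.00122031,
        0.00123409]), 'tau': array([-2.42044633e-03, -6.87247324e+01,  4.87804627e+01,  1.22582688e-02,
       -1.29507744e-04,  1.23896865e-05]), 'tool_pos': array([ 0.13894396, -0.47999419,  0.23087809]), 'eef_rot': array([-4.89662097e-04,  9.90092040e-01,  1.40419041e-01, -6.99614648e-05]), 'force': array([ 0.21029984, -0.58206773,  0.28738921]), 'ft_torque': array([-0.0094468 , -0.00244304,  0.01855268]), 'grip_force': 0.0, 'finger_gap': 0.08514199231923059}
```

View pics/scene0.png

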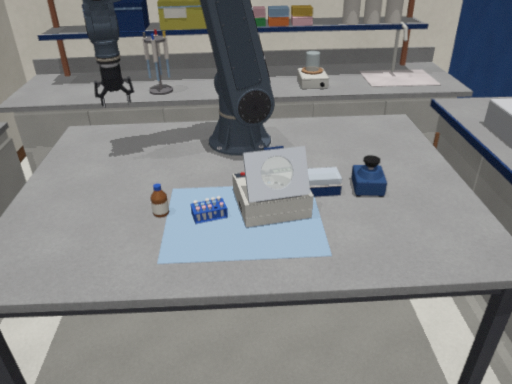

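View pics/top0.png

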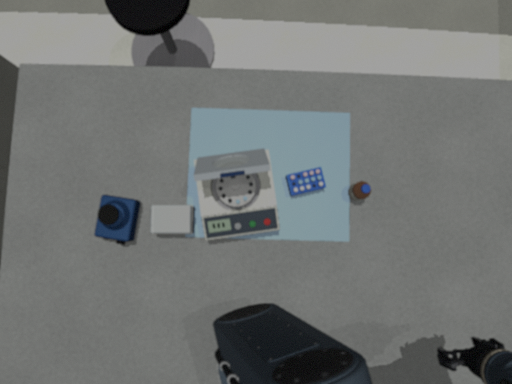

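The scene camera looks back at the robot: the centrifuge is near (272,190), the rack at (209,210), the bottle at (160,200), the tip box at (323,182) and the vortex at (369,178). In the top view, the keys are near (238,226) grey, (252,224) green and (267,222) red. The lid's top edge runs from about (195,158) to (269,150). I'll enlarge both.

```bash
python3 - <<'E'
import cv2
a=cv2.imread("pics/top0.png")[140:250,185:290]
b=cv2.imread("pics/scene0.png")[140:230,225:320]
cv2.imwrite("pics/topc.png",cv2.resize(a,None,fx=5.4,fy=5.4,interpolation=cv2.INTER_CUBIC))
cv2.imwrite("pics/scenec.png",cv2.resize(b,None,fx=6,fy=6,interpolation=cv2.INTER_CUBIC))
E
```

```text
(no output)
```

View pics/topc.png

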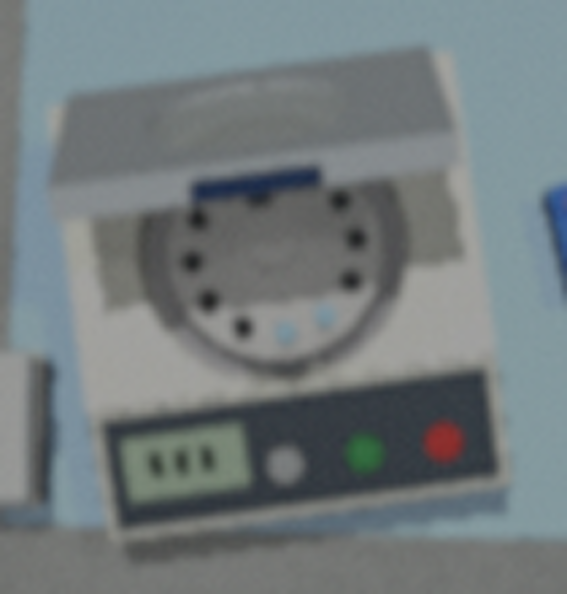

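View pics/scenec.png

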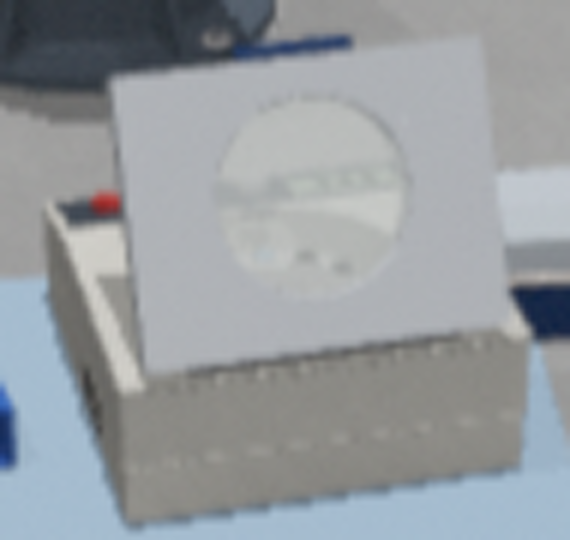

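The top crop shows the green key at (365,453), grey at (286,466) and red at (444,441). The lid's free outer edge runs from (50,187) to (458,134), with the lip at (257,183). The scene crop shows the lid's outer-face corners at (110,75), (482,36), (508,325) and (148,375). Next I'll fit the pose and lid angle.

```bash
cat > h.py <<'E'
import numpy as np
from rig import optics
from scipy.optimize import least_squares
I={n:optics.camera_info(n) for n in("top","scene")}
def proj(n,X):
    i=I[n];c=np.asarray(X)@np.array(i["R"]).T+i["t"];s=c[...,:2]/c[...,2:]
    s=s*(1+i["k1"]*(s**2).sum(-1,keepdims=True))
    return s*[i["fx"],i["fy"]]+[i["cx"],i["cy"]]
def world(p,L):
    c,s=np.cos(p[2]),np.sin(p[2]);return np.asarray(L)@np.array([[c,s,0],[-s,c,0],[0,0,1]])+[p[0],p[1],0]
def lid(a,d,y,n): return [.108-d*np.cos(a)+n*np.sin(a),y,.096+d*np.sin(a)+n*np.cos(a)]
def cr(n,u):
    f,o=(5.4,(185,140)) if n=="top" else (6,(225,140))
    return (np.array(u)+.5)/f-.5+o
E
python3 - <<'E'
from h import *
S=[("scene",(110,75),lambda a:lid(a,.156,-.1,.018)),("scene",(482,36),lambda a:lid(a,.156,.1,.018)),
("scene",(508,325),lambda a:lid(a,0,.1,.018)),("scene",(148,375),lambda a:lid(a,0,-.1,.018)),
("scene",(128,527),lambda a:[.12,-.113,0.004]),("scene",(520,467),lambda a:[.12,.113,.004]),
("top",(50,187),lambda a:lid(a,.156,.1,.018)),("top",(458,134),lambda a:lid(a,.156,-.1,.018)),
("top",(50,215),lambda a:lid(a,.156,.1,0)),("top",(462,158),lambda a:lid(a,.156,-.1,0)),
("top",(116,541),lambda a:[-.12,.113,.07]),("top",(507,487),lambda a:[-.12,-.113,.07])]
f=lambda p:np.concatenate([proj(n,world(p,g(p[3])))-cr(n,u) for n,u,g in S])
r=least_squares(f,[.5,0,0,1.],loss="soft_l1");p=r.x
print("pose",p.round(4));print(f(p).reshape(-1,2).round(1))
def keyw(u):
    # key top centre: on plane 8mm off panel
    n=np.array([-np.sin(.26),0,np.cos(.26)]);q0=np.array([-.12,0,.073])+.008*n
    k=lambda v:[q0[0]+v[0]*np.cos(.26),v[1],q0[2]+v[0]*np.sin(.26)]
    s=least_squares(lambda v:proj("top",world(p,k(v)))-cr("top",u),[.03,0]).x
    return k(s)
for u in((286,466),(365,453),(444,441)):
    L=keyw(u);print("key local",np.round(L,4),"world",world(p,L).round(4))
for a in(p[3],.8,.6,.4,.2,.1,0):print("push",round(a,2),world(p,lid(a,.14,0,.018)).round(3), "edge", world(p,lid(a,.156,0,.018)).round(3))
E
```

```text
pose [0.5189 0.0975 0.1685 1.1167]
[[ 0.2  0.4]
 [-0.  -0.3]
 [ 0.4  0. ]
 [-0.4  0. ]
 [-0.5  0.1]
 [ 0.3  0.3]
 [-0.7 -0.5]
 [ 0.1 -1.1]
 [ 0.5  0.8]
 [ 0.1  1. ]
 [-1.3  0.4]
 [ 1.1 -0.1]]
key local [-0.0916  0.0096  0.0888] world [0.427  0.0915 0.0888]
key local [-0.0906 -0.0342  0.0891] world [0.4354 0.0486 0.0891]
key local [-0.09   -0.0779  0.0892] world [0.4433 0.0055 0.0892]
push 1.12 [0.581 0.108 0.23 ] edge [0.574 0.107 0.244]
push 0.8 [0.542 0.101 0.209] edge [0.531 0.1   0.22 ]
push 0.6 [0.522 0.098 0.19 ] edge [0.509 0.096 0.199]
push 0.4 [0.505 0.095 0.167] edge [0.491 0.093 0.173]
push 0.2 [0.494 0.093 0.141] edge [0.478 0.091 0.145]
push 0.1 [0.49  0.093 0.128] edge [0.474 0.09  0.129]
push 0 [0.487 0.092 0.114] edge [0.472 0.089 0.114]
```

Fit residuals are under about 1.3 px: yaw 0.169, lid at about 1.12 rad, green key top at (0.435, 0.049, 0.089). I'll close the fingers and go up and over to behind the lid, turning to match the centrifuge's yaw.

Request:
step_arm(claw=[0,0,0,0,0,0,0,0,0,0], dp=[[0,0,0.05],[0.01,0.01,0.1],[0.04,0.05,0.11],[0.075,0.09,0.11],[0.11,0.135,0.11],[0.145,0.18,0.11],[0.18,0.22,0.11],[0.215,0.265,0.11],[0.25,0.31,0.11],[0.28,0.345,0.11]], delta_rot=[[0,0,0],[0,0,0],[0,0,-0.02],[0,0,-0.04],[0,0,-0.06],[0,0,-0.08],[0,0,-0.1],[0,0,-0.113],[0,0,-0.113],[0,0,-0.113]])

```text
time_s: 1.35
tool_pos: [0.4199, -0.1333, 0.3412]
eef_rot: [-0.0, 0.996, 0.085, -0.0]
force: [1.7, -1.7, 0.4]
finger_gap: -0.0002
grip_force: 0.0
```

Request:
step_arm(claw=[0,0,0,0,0,0,0,0,0,0], dp=[[0.03,0.04,0],[0.06,0.08,0],[0.09,0.115,0],[0.12,0.15,0],[0.15,0.185,0],[0.175,0.215,0],[0.195,0.24,0],[0.206,0.25,0],[0.206,0.25,0],[0.206,0.25,0]], delta_rot=[[0,0,0],[0,0,0],[0,0,0],[0,0,0],[0,0,0],[0,0,0],[0,0,0],[0,0,0],[0,0,0],[0,0,0]])

```text
time_s: 2.6
tool_pos: [0.6254, 0.1107, 0.3413]
eef_rot: [-0.001, 0.996, 0.087, -0.0]
force: [-0.9, -0.7, -0.1]
finger_gap: 0.0
grip_force: 0.0
```

Request:
step_arm(claw=[0,0,0,0,0,0,0,0,0,0], dp=[[0,0,-0.03],[0,0,-0.06],[0,0,-0.09],[0,0,-0.107],[0,0,-0.107],[-0.005,0,-0.107],[-0.01,-0.001,-0.107],[-0.015,-0.003,-0.107],[-0.02,-0.004,-0.107],[-0.02,-0.004,-0.107]], delta_rot=[[0,0,0],[0,0,0],[0,0,0],[0,0,0],[0,0,0],[0,0,0],[0,0,0],[0,0,0],[0,0,0],[0,0,0]])

```text
time_s: 3.85
tool_pos: [0.6054, 0.1071, 0.2346]
eef_rot: [-0.002, 0.996, 0.088, 0.0]
force: [0.2, -0.2, 0.4]
finger_gap: 0.0005
grip_force: 0.0
```

```bash
python3 - <<'E'
from h import *
import cv2
from rig import manip
a=optics.read_camera("top")[130:250,180:300];b=optics.read_camera("scene")[100:220,220:340]
cv2.imwrite("pics/c1.png",cv2.resize(cv2.hconcat([a,b]),None,fx=3.3,fy=3.3,interpolation=cv2.INTER_CUBIC)[:,:,::-1])
s=manip.get_state();print(s["tool_pos"],s["force"])
p=[.5189,.0975,.1685]
for a in np.arange(1.15,-.01,-.05):print(round(a,2),(world(p,lid(a,.14,0,.018))+[.0108,.0018,0]).round(4))
E
```

```text
[0.60569311 0.10716671 0.23437011] [-0.53711983 -0.21278758  0.2386167 ]
1.15 [0.596  0.1106 0.2311]
1.1 [0.5894 0.1095 0.2289]
1.05 [0.5829 0.1083 0.2264]
1.0 [0.5765 0.1073 0.2235]
0.95 [0.5703 0.1062 0.2203]
0.9 [0.5643 0.1052 0.2169]
0.85 [0.5584 0.1042 0.2131]
0.8 [0.5527 0.1032 0.209 ]
0.75 [0.5473 0.1023 0.2046]
0.7 [0.542  0.1014 0.2   ]
0.65 [0.537  0.1005 0.1951]
0.6 [0.5323 0.0997 0.1899]
0.55 [0.5278 0.099  0.1845]
0.5 [0.5236 0.0983 0.1789]
0.45 [0.5196 0.0976 0.1731]
0.4 [0.516  0.097  0.1671]
0.35 [0.5126 0.0964 0.1609]
0.3 [0.5096 0.0959 0.1546]
0.25 [0.5068 0.0954 0.1481]
0.2 [0.5044 0.095  0.1415]
0.15 [0.5024 0.0946 0.1347]
0.1 [0.5006 0.0944 0.1279]
0.05 [0.4992 0.0941 0.121 ]
-0.0 [0.4982 0.0939 0.114 ]
```

View pics/c1.png

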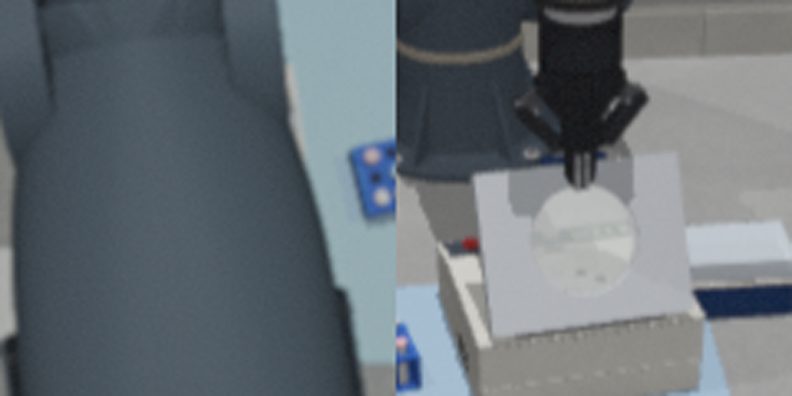

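The fingertips (crop right panel, 580,180) are behind the lid, just below its free edge. Now I'll follow the lid's arc, first from 1.1 to 0.7 rad.

Request:
step_arm(claw=[0,0,0,0,0,0,0,0,0,0], dp=[[-0.008,0,-0.004],[-0.016,-0.001,-0.0055],[-0.0225,-0.002,-0.008],[-0.029,-0.003,-0.011],[-0.035,-0.004,-0.014],[-0.041,-0.005,-0.0175],[-0.047,-0.006,-0.0215],[-0.053,-0.007,-0.0255],[-0.058,-0.008,-0.03],[-0.0635,-0.009,-0.0345]], delta_rot=[[0,0,0],[0,0,0],[0,0,0],[0,0,0],[0,0,0],[0,0,0],[0,0,0],[0,0,0],[0,0,0],[0,0,0]])

```text
time_s: 5.2
tool_pos: [0.542, 0.0974, 0.1995]
eef_rot: [-0.002, 0.996, 0.088, -0.0]
force: [1.8, 0.6, 0.9]
finger_gap: 0.0001
grip_force: 0.6
```

```bash
python3 - <<'E'
from h import *
import cv2
from rig import manip
b=optics.read_camera("scene")[100:220,220:340]
cv2.imwrite("pics/c2.png",cv2.resize(b,None,fx=3.3,fy=3.3,interpolation=cv2.INTER_CUBIC)[:,:,::-1])
s=manip.get_state();print(s["tool_pos"],s["force"])
E
```

```text
[0.54123259 0.09719168 0.19898363] [ 0.87995449  0.54678053 -0.40573051]
```

View pics/c2.png

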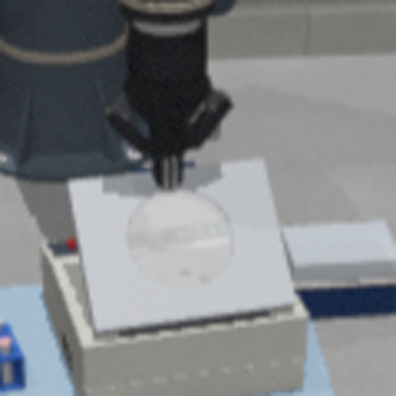

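The lid is following the fingertips, with its upper corners now at (70,180) and (262,158), and the force is small. Continuing to about 0.2 rad.

Request:
step_arm(claw=[0,0,0,0,0,0,0,0,0,0], dp=[[-0.005,-0.001,-0.005],[-0.0095,-0.0015,-0.01],[-0.014,-0.0025,-0.0155],[-0.0185,-0.003,-0.021],[-0.0225,-0.0035,-0.027],[-0.026,-0.0045,-0.033],[-0.0295,-0.005,-0.039],[-0.0325,-0.0055,-0.0455],[-0.035,-0.006,-0.052],[-0.0375,-0.0065,-0.0585]], delta_rot=[[0,0,0],[0,0,0],[0,0,0],[0,0,0],[0,0,0],[0,0,0],[0,0,0],[0,0,0],[0,0,0],[0,0,0]])

```text
time_s: 6.5
tool_pos: [0.5046, 0.0909, 0.1408]
eef_rot: [-0.002, 0.996, 0.088, -0.0]
force: [0.3, 0.4, 1.0]
finger_gap: 0.0001
grip_force: 0.4
```

Request:
step_arm(claw=[0,0,0,0,0,0,0,0,0,0], dp=[[-0.001,0,-0.004],[-0.002,0,-0.008],[-0.003,0,-0.012],[-0.004,0,-0.015],[-0.005,-0.001,-0.018],[-0.005,-0.001,-0.02],[-0.005,-0.001,-0.022],[-0.005,-0.001,-0.0235],[-0.005,-0.001,-0.025],[-0.005,-0.001,-0.025]], delta_rot=[[0,0,0],[0,0,0],[0,0,0],[0,0,0],[0,0,0],[0,0,0],[0,0,0],[0,0,0],[0,0,0],[0,0,0]])

```text
time_s: 7.75
tool_pos: [0.4998, 0.0899, 0.1162]
eef_rot: [-0.002, 0.996, 0.088, -0.0]
force: [-0.0, -0.1, 0.7]
finger_gap: 0.0
grip_force: 0.0
```

Request:
step_arm(claw=[0,0,0,0,0,0,0,0,0,0], dp=[[0,0,-0.0005],[0,0,-0.001],[0,0,-0.0015],[0,0,-0.002],[0,0,-0.0025],[0,0,-0.003],[0,0,-0.003],[0,0,-0.003],[0,0,-0.003],[0,0,-0.003]], delta_rot=[[0,0,0],[0,0,0],[0,0,0],[0,0,0],[0,0,0],[0,0,0],[0,0,0],[0,0,0],[0,0,0],[0,0,0]])

```text
time_s: 9.0
tool_pos: [0.4999, 0.0899, 0.1142]
eef_rot: [-0.002, 0.996, 0.088, 0.0]
force: [-6.2, -1.2, 16.8]
finger_gap: 0.0001
grip_force: 8.4
```

The fingers stopped at z = 0.1142 with about 17 N, which matches the height of the shut lid face. I'll lift off, tilt square to the panel and go above the green key.

Request:
step_arm(claw=[0,0,0,0,0,0,0,0,0,0], dp=[[0,0,0.01],[0,0,0.03],[0,0,0.05],[-0.015,-0.01,0.05],[-0.035,-0.02,0.05],[-0.055,-0.032,0.05],[-0.073,-0.043,0.05],[-0.073,-0.043,0.04],[-0.073,-0.043,0.03],[-0.073,-0.043,0.03]], delta_rot=[[0,0,0],[0,0,0],[0,0,0],[0.011,-0.064,0],[0.022,-0.128,0],[0.033,-0.192,0],[0.0436,-0.2563,0],[0.0436,-0.2563,0],[0.0436,-0.2563,0],[0.0436,-0.2563,0]])

```text
time_s: 10.25
tool_pos: [0.4269, 0.0471, 0.1424]
eef_rot: [-0.012, 0.988, 0.088, 0.128]
force: [-0.2, 0.4, -0.4]
finger_gap: -0.0
grip_force: 0.0
```

```bash
python3 - <<'E'
from h import *
import cv2
from rig import manip
b=optics.read_camera("scene")[120:220,210:330];a=optics.read_camera("top")[150:250,185:305]
cv2.imwrite("pics/c3.png",cv2.resize(cv2.hconcat([b,a]),None,fx=3.3,fy=3.3,interpolation=cv2.INTER_CUBIC)[:,:,::-1])
s=manip.get_state();print(s["tool_pos"],s["force"])
from scipy.spatial.transform import Rotation as R
print(R.from_quat(s["eef_rot"],scalar_first=True).as_matrix().round(3))
E
```

```text
[0.42719646 0.04708587 0.14308189] [-0.1367472   0.42301818  0.6124809 ]
[[ 0.952  0.177  0.252]
 [ 0.17  -0.984  0.047]
 [ 0.256 -0.002 -0.967]]
```

View pics/c3.png

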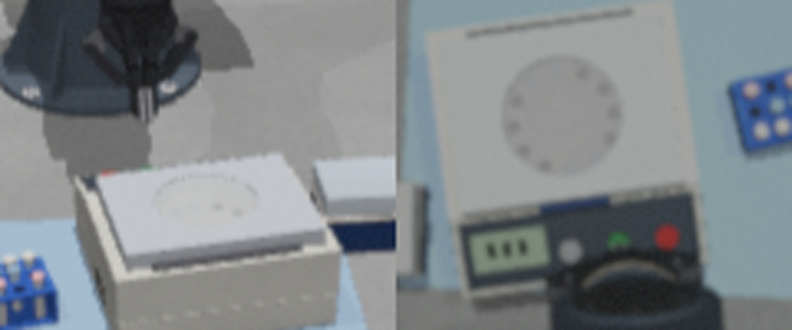

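The lid lies flat shut, and the fingertips are over the green key (right panel, 620,240). Descending along the key's axis.

Request:
step_arm(claw=[0,0,0,0,0,0,0,0,0,0], dp=[[0,0,-0.01],[0.001,0,-0.02],[0.003,0.001,-0.03],[0.005,0.001,-0.04],[0.006,0.001,-0.045],[0.007,0.001,-0.049],[0.008,0.0015,-0.052],[0.008,0.0015,-0.054],[0.0085,0.0015,-0.0555],[0.0085,0.0015,-0.0555]], delta_rot=[[0,0,0],[0,0,0],[0,0,0],[0,0,0],[0,0,0],[0,0,0],[0,0,0],[0,0,0],[0,0,0],[0,0,0]])

```text
time_s: 11.6
tool_pos: [0.4353, 0.0484, 0.0878]
eef_rot: [-0.012, 0.988, 0.088, 0.129]
force: [-0.6, 0.6, 1.6]
finger_gap: 0.0001
grip_force: 0.9
```

Request:
step_arm(claw=[0,0,0,0,0,0,0,0,0,0], dp=[[0,0,-0.001],[0.0005,0,-0.002],[0.0008,0,-0.003],[0.001,0,-0.0035],[0.001,0,-0.004],[0.001,0,-0.004],[0.001,0,-0.004],[0.001,0,-0.004],[0.001,0,-0.004],[0.001,0,-0.004]], delta_rot=[[0,0,0],[0,0,0],[0,0,0],[0,0,0],[0,0,0],[0,0,0],[0,0,0],[0,0,0],[0,0,0],[0,0,0]])

```text
time_s: 12.85
tool_pos: [0.4364, 0.0485, 0.0841]
eef_rot: [-0.012, 0.988, 0.088, 0.129]
force: [-6.9, 3.2, 11.4]
finger_gap: 0.0001
grip_force: 6.2
```

It reads about 12 N at z = 0.0841, right where a full 5 mm press should end, so the key is fully in. Releasing straight back and retreating upwards.

Request:
step_arm(claw=[0,0,0,0,0,0,0,0,0,0], dp=[[-0.0005,0,0.002],[-0.001,0,0.005],[-0.002,0,0.009],[-0.004,-0.001,0.016],[-0.007,-0.001,0.028],[-0.012,-0.002,0.045],[-0.018,-0.003,0.07],[-0.023,-0.004,0.09],[-0.025,-0.004,0.1],[-0.025,-0.004,0.1]], delta_rot=[[0,0,0],[0,0,0],[0,0,0],[0,0,0],[0,0,0],[0,0,0],[0,0,0],[0,0,0],[0,0,0],[0,0,0]])

```text
time_s: 14.1
tool_pos: [0.4116, 0.0444, 0.1844]
eef_rot: [-0.012, 0.988, 0.088, 0.13]
force: [-0.2, -0.3, -0.5]
finger_gap: -0.0
grip_force: 0.0
```

Request:
step_arm(claw=[0,0,0,0,0,0,0,0,0,0], dp=[[0,-0.02,0.01],[0,-0.05,0.03],[0,-0.08,0.05],[0,-0.11,0.05],[0,-0.14,0.05],[0,-0.17,0.05],[0,-0.2,0.05],[0,-0.22,0.05],[0,-0.22,0.05],[0,-0.22,0.05]], delta_rot=[[0,0,0],[0,0,0],[0,0,0],[0,0,0],[0,0,0],[0,0,0],[0,0,0],[0,0,0],[0,0,0],[0,0,0]])

```text
time_s: 15.35
tool_pos: [0.4111, -0.1751, 0.2332]
eef_rot: [-0.013, 0.988, 0.088, 0.129]
force: [0.1, 0.1, -0.2]
finger_gap: -0.0
grip_force: 0.0
```

```bash
python3 - <<'E'
from h import *
import cv2
from rig import manip
b=optics.read_camera("scene")[120:220,210:330];a=optics.read_camera("top")[140:250,185:305]
a=cv2.resize(a,None,fx=3.3,fy=3.3,interpolation=cv2.INTER_CUBIC);b=cv2.resize(b,(396,363))
cv2.imwrite("pics/c4.png",cv2.hconcat([b,a])[:,:,::-1])
s=manip.get_state();print(s["tool_pos"],s["force"],s["time_s"])
# expected front corners in the crop
p=[.5189,.0975,.1685]
print((proj("top",world(p,[[-.12,.113,.07],[-.12,-.113,.07]]))-[185,140])*3.3)
E
```

```text
[ 0.41125431 -0.17489269  0.23358594] [-0.2992408   0.88438994 -0.9538293 ] 15.45
[[ 65.16785176 330.47758813]
 [311.91130055 295.9903202 ]]
```

View pics/c4.png

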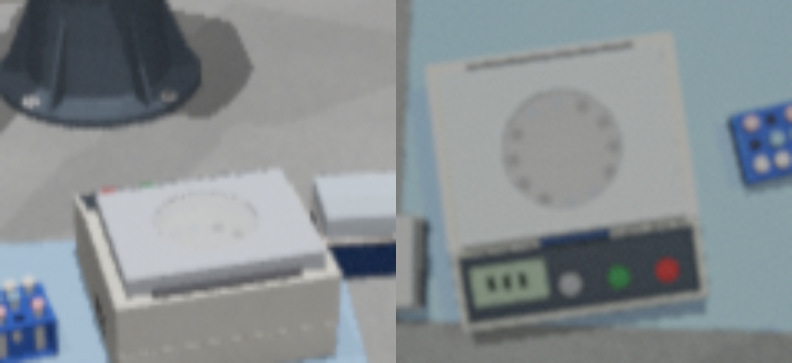

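The lid is flat shut, the keys are at (570,284), (619,276) and (667,270), and the body sits where it began (corners as predicted). The arm is clear, so I'm handing in.

```bash
python3 -c "
from rig import manip
print(manip.sign_off())"
```

```text
the job is handed in; nothing more can be done
None
```

I eased the lid fully shut, pressed the green start key to its stop at about 14 N and released it; the last pictures show nothing visibly shifted, and the job is handed in (no verdict came back).

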